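# Slide the cover onto a terminal box and clamp it

### The arm

A 6-joint arm with a two-finger parallel gripper is mounted at the origin on a cart in front of the work surface, level with it; the furniture and walls round the work are solid. World frame = base frame: x ahead of the robot, y to its left, z up, the work surface at z = 0. Lengths are in m, angles in rad, forces in N, time in s.
With the tool pointing down it reaches from about 0.325 to 0.85 m from the base axis. Payload 4.4 kg.
Tool frame: the origin (TCP) lies between the finger pads; the fingertips stand 17 mm ahead of it and the grasp point (between the pads) lies 2 mm behind it; z points along the fingers, y is the line along which they close (so a half turn about z gives the same grasp; the last joint's range is limited). The gripper opens to 94 mm and grips with 3 to 60 N. Pads are 16 mm wide; open, the fingers measure 119 mm over their backs; the gripper's body (75 mm by 177 mm) begins 78 mm behind the grasp point.
Start: joints at [-0.15, 0.207, 1.542, -0, 1.393, -0.15], TCP at [0.575, -0, 0.193] pointing down, gripper open.
Joint ranges: [-2.73, 2.73], [-0.86, 2.22], [0.23, 2.46], [-1.11, 4.25], [0.08, 2.63], [-2.82, 2.82]. Speed limits (rad/s): [2.79, 2.79, 3.14, 3.14, 3.14, 3.14].

### API

Orientations are given as a rotation vector (axis times angle).
In Python, from cell import r, monitor, eyes gives the robot as it stands. Calls block until the motion is done:
- r.move_ptp(position, orientation): joint-space move of the TCP to a pose.
- r.servo_line(position, orientation=None, rate=0.15, f_stop=None): straight line of the TCP; orientation=None keeps the orientation; rate is the mean speed in m/s. With f_stop (N) it stops when the force on the tool has changed by that much, and returns True; else False.
- r.goto_joints(angles): joint-space move.
- r.move_gripper(opening): finger opening in m; the grip force is fixed at half the most; returns when the fingers have stopped.
- r.sleep(seconds).
- r.solve_ik(position, orientation): joint angles nearest the present ones, or None.
- monitor.sense(): the state.
- eyes.get_image(name): name is "scene" or "side" or "wrist"; returns (picture, depth): 400x640x3 uint8, red, green, blue; 400x640 float32, m along the optical axis (not along the pixel's ray), 0 where there is no reading.
- eyes.get_calibration(name): a dict with "mtx" (3x3 intrinsics, pixels), "camera_from_world" (4x4, takes a point from world to camera coordinates); the wrist camera has in their place "hand_eye" (4x4, takes a point from camera to tool coordinates, whose origin is the TCP and whose axes are the flange's). Camera axes: x right, y up, looking along -z (the intrinsics and any distortion apply to the point x, -y, -z); pixel columns grow to the right and rows downward; lengths in m; the calibration is good to about 2 mm. A picture is of the moment at which its call begins: read the wrist's pose just before it. get_calibration takes no time and is no camera call.
A pose or a line that the arm cannot do raises r.PlanningError and nothing moves.
- r.hand_in(): hands the job in; it is judged then, once.
The state is a dict: "time": time; "q": joint angles; "qd": joint speeds; "joint_torque": joint torques, N m; "eef_pos": TCP position; "ee_rot": TCP orientation; "ft_force": force on the tool from outside, world axes, zero at the start; "moment": the same for the moment, N m; "opening": finger opening in m; "gripper_force": force on a finger pad.
Only numpy, scipy, OpenCV 4.12 (cv2) and the standard library are available. Lean on these libraries where they do the work, as an engineer would, in place of code of your own. Each camera call takes 0.05 s, during which the arm holds its last target. There are 200 camera calls.

### The job

Slide the blue cover off the wooden ledge onto the open terminal box so that its seal drops into the mouth and it sits flat on the rim all round. Then bring the red clamp jaw down onto the cover and screw it tight with the black T-bar, about a quarter turn clockwise. Leave the tin of screws and the tape measure where they stand.

Things in the scene. Friction and masses are not known exactly. Their poses are not given: they have to be found in the camera images.
- box_rim (a point): Centre of the rim of the open aluminium terminal box, 52 mm above the bench. Box 130 (x) x 110 (y) mm outside, walls 6 mm, mouth 118 x 98 mm. z up, +x from the ledge over the box to the clamp column. Fixed, with all of the fixture. The steel column, 22 mm wide, its top 175 mm above the bench, stands 95 mm from here along +x. Cable glands stick out 13 mm from the y sides, below the rim
- ledge_top (a point): Centre of the top of the wooden block that serves as ledge, 113 mm from box_rim along -x, exactly level with the rim. The top is 90 mm in x and 160 mm in y; a 3 mm gap parts it from the box. Fixed, axes as box_rim
- cover: Loose blue metal cover, 0.25 kg, 132 (x) x 112 (y) mm, flange 5 mm thick. Origin: centre of the flange's underside, z up. At the start it lies level on its seal bead, origin 6 mm above the rim, 100 to 120 mm from box_rim along -x, up to 14 mm off to a side, x within 0.15 rad of box_rim's x; its front end reaches over the box's front wall. Seated, its origin coincides with box_rim
- clamp_jaw (a joint): Travel of the red clamp jaw down the column, m: 0 at the top, at most 0.075, starting at 0 to 0.015; the pad meets the seated cover's top at about 0.060. About 4 N moves it down, 9 N up (starting to move can change the tool force by 10 N); it stays where it is left. Its arm, 22 mm wide and 18 mm high, reaches from the column over the box to the spindle, its underside 137 mm above the bench at 0
- clamp_screw: Steel spindle, 9 mm dia., in the jaw's end, with a round pad, 28 mm dia., at its foot. Its axis is vertical, 15 mm from box_rim along +x. It carries the T-bar. Origin: on the axis at mid-height of the jaw's arm; the pad's underside is 29 mm below it
- bar_grip (a point): centre of the black T-bar on top of the spindle: 60 mm long (its y axis), 10 mm thick (its x axis), 14 mm high; 43 mm above the arm's mid-height, so 34 mm of free height under its centre, with only the 9 mm spindle there. Gripped across its thickness, pushed down it moves the whole jaw
- clamp_bar (a joint): turn of the T-bar, rad: 0 to 1.6 (stop), starting at 0 to 0.2, growing clockwise seen from above. Each rad screws the pad 1.3 mm further down. Turning takes about 0.15 N m; it stays where it is left. It counts as tight from 1.15
- screw_tin: round open tin of screws, 64 mm dia., 28 mm high, on the bench beside the fixture, on its +y side; origin under its centre. Leave alone
- tape_rule: red and black tape measure, 74 x 88 x 40 mm, on the bench beside the fixture, on its -y side; origin under its centre. Leave alone
- seal (a point): Centre of the black seal bead under the cover, 3 mm below the cover's origin. The bead stands down 6 mm, round in section, 113 (x) x 93 (y) mm outside, corners cut: 2.5 mm play all round in the mouth. Pushed forward, the front end dips into the mouth, the bead meets the far wall and the rear drops in by itself, if lined up sideways within about 3 mm and 0.05 rad
Mind the look-alikes: they are no part of the job. Of the things shaped like the cover, the blue one is meant.

How it is judged:
By the outcome, as a careful person would: the job done as asked, in the order asked, and still so for the second after the job is handed in, with the robot touching nothing.
It also fails if it takes over 72 s, if anything falls off the work surface, if the arm or the gripper's body presses on something with over 40 N, if the wrist force passes 120 N, or if a joint passes its speed limit or range.

## Working session

There is one attempt and no reset: what is moved stays moved. The work goes in short steps, each a Python script; the robot and the scene stay as the last script left them, time stands still between calls to the robot, and variables do not carry over. Pictures are saved under pics/ and viewed, at most 10 in all, crops included, and the job is handed in when it is done.

```bash
ls; mkdir -p pics
cat > h.py <<'E'
import numpy as np, cv2
from cell import r, monitor, eyes
from scipy.spatial.transform import Rotation as R
def cloud(name):
    s=monitor.sense(); img,d=eyes.get_image(name); c=eyes.get_calibration(name); K=c["mtx"]
    v,u=np.mgrid[:400,:640].astype(float)
    P=np.stack([(u-K[0,2])/K[0,0]*d,-(v-K[1,2])/K[1,1]*d,-d],-1)
    if "camera_from_world" in c: T=np.linalg.inv(c["camera_from_world"])
    else:
        W=np.eye(4); W[:3,:3]=R.from_rotvec(s["ee_rot"]).as_matrix(); W[:3,3]=s["eef_pos"]; T=W@c["hand_eye"]
    return img,d,P@T[:3,:3].T+T[:3,3]
E
python3 - <<'E'
from h import *
for n in ["scene","side","wrist"]:
    img,d,P=cloud(n); cv2.imwrite(f"pics/{n}0.png",img[...,::-1]); np.savez(f"{n}0.npz",img=img,d=d,P=P)
    print(n,{k:np.round(v,3).tolist() for k,v in eyes.get_calibration(n).items()})
print(monitor.sense())
E
```

```text
pics
scene {'mtx': [[427.322, 0.0, 313.378], [0.0, 427.322, 207.494], [0.0, 0.0, 1.0]], 'camera_from_world': [[0.644, -0.765, 0.016, -0.331], [0.376, 0.335, 0.864, -0.352], [-0.667, -0.55, 0.503, -0.566], [0.0, 0.0, 0.0, 1.0]]}
side {'mtx': [[502.076, 0.0, 317.69], [0.0, 502.076, 201.519], [0.0, 0.0, 1.0]], 'camera_from_world': [[0.997, -0.073, 0.02, -0.593], [0.033, 0.658, 0.753, -0.17], [-0.068, -0.75, 0.658, -1.106], [0.0, 0.0, 0.0, 1.0]]}
wrist {'mtx': [[307.226, 0.0, 312.139], [0.0, 307.226, 204.525], [0.0, 0.0, 1.0]], 'hand_eye': [[0.001, 0.973, 0.229, 0.066], [1.0, -0.001, -0.0, 0.001], [-0.0, 0.229, -0.973, -0.192], [0.0, 0.0, 0.0, 1.0]]}
{'time': 0.15, 'q': array([-1.50483924e-01,  2.07237353e-01,  1.54260728e+00, -1.64320563e-05,
        1.39349895e+00, -1.50485665e-01]), 'qd': array([-4.10766131e-04, -2.45192406e-03, -2.15589082e-03,  3.36982296e-05,
        1.73195081e-04, -3.30906264e-04]), 'joint_torque': array([ 1.45590316e-04, -3.71313965e+01, -2.81812102e+01,  6.98270788e-02,
        3.27237044e-02, -1.05386437e-04]), 'eef_pos': array([5.74358339e-01, 8.94287870e-05, 1.92158914e-01]), 'ee_rot': array([-2.22044596e+00, -2.22045629e+00,  1.65097583e-03]), 'ft_force': array([-0.07316166, -0.11320724,  0.33899142]), 'moment': array([0.01035609, 0.02923974, 0.03007533]), 'gripper_force': 0.0, 'opening': 0.09388198438932156}
```

View pics/scene0.png

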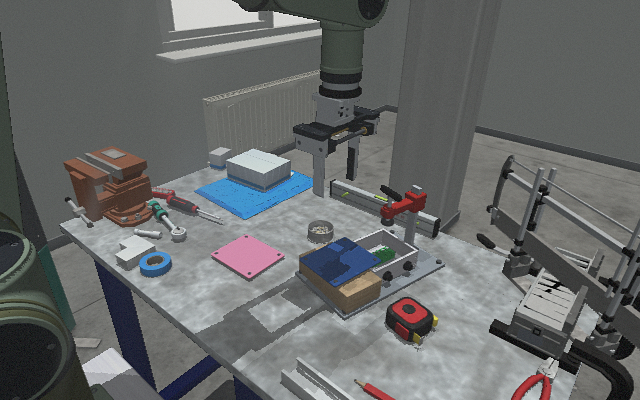

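View pics/side0.png

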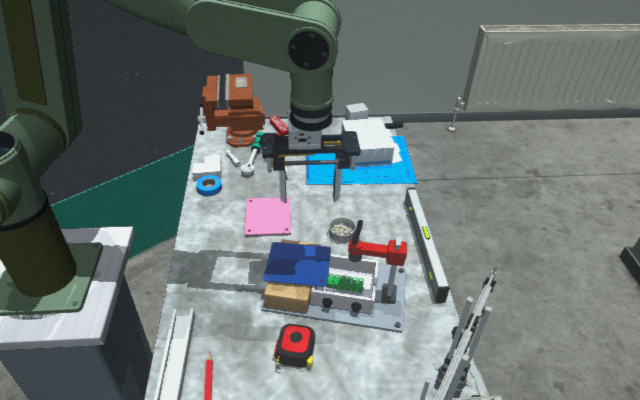

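View pics/wrist0.png

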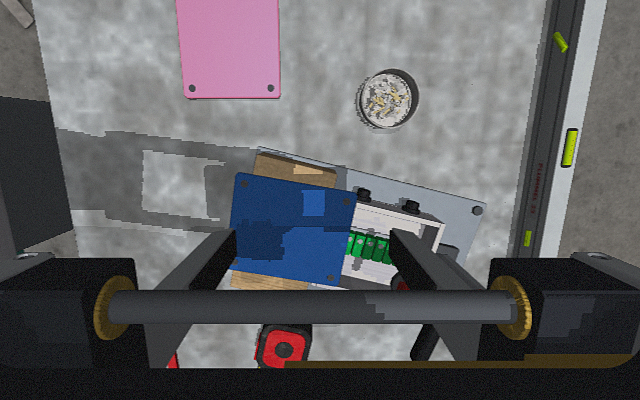

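The blue cover is at wrist px (292,228), on the ledge. Its look-alikes are the pink plate (230,45) and, in the scene view, the blue cloth (255,190). Only the dark-blue plate lies on the wooden ledge and reaches over the box. The red jaw is partly hidden by a finger, so I'll move the camera to get a clear top view.

Run:
```python
from h import *
for n in ["wrist","side","scene"]:
    z=np.load(n+"0.npz"); hsv=cv2.cvtColor(z["img"],cv2.COLOR_RGB2HSV); P=z["P"]; ok=z["d"]>0
    b=(hsv[...,0]>105)&(hsv[...,0]<125)&(hsv[...,1]>130)&ok&(P[...,2]>.04)&(P[...,2]<.09)&(P[...,1]<-.02)
    red=((hsv[...,0]<6)|(hsv[...,0]>174))&(hsv[...,1]>140)&ok&(P[...,2]>.1)&(P[...,0]>.5)&(P[...,2]<.25)
    for k,m in (("blue",b),("red",red)):
        Q=P[m]
        if len(Q)<20: print(n,k,len(Q)); continue
        print(n,k,len(Q),np.median(Q,0).round(4),np.percentile(Q,[2,98],0).round(3).tolist())
        if k=="blue": print(cv2.minAreaRect((Q[:,:2]*1000).astype(np.float32)), Q[:,2].std())
# view pose
p=[0.56,-.30,.30]; rv=monitor.sense()["ee_rot"]
r.move_ptp(p,rv); r.sleep(.3)
img,d,P=cloud("wrist"); cv2.imwrite("pics/wrist1.png",img[...,::-1]); np.savez("wrist1.npz",img=img,d=d,P=P)
print(monitor.sense()["time"])
```

```text
wrist blue 6888 [ 0.5552 -0.0555  0.0638] [[0.492, -0.097, 0.062], [0.611, -0.021, 0.065]]
((548.0309448242188, -53.74182891845703), (86.24681091308594, 131.31512451171875), 81.8987808227539) 0.0007067233542836582
wrist red 81 [ 0.6528 -0.0626  0.1436] [[0.529, -0.091, 0.135], [0.658, 0.003, 0.246]]
side blue 1681 [ 0.5508 -0.0598  0.0646] [[0.483, -0.1, 0.062], [0.609, -0.022, 0.068]]
((545.865966796875, -52.97434997558594), (87.67045593261719, 130.58580017089844), 80.50117492675781) 0.0014769894604095071
side red 633 [ 0.7117 -0.0922  0.152 ] [[0.651, -0.114, 0.135], [0.754, -0.073, 0.164]]
scene blue 997 [ 0.5599 -0.0719  0.0628] [[0.478, -0.102, 0.061], [0.608, -0.022, 0.065]]
((684.8411865234375, -228.99081420898438), (150.1578369140625, 573.169189453125), 38.24519729614258) 0.0011468470978890414
scene red 529 [ 0.7123 -0.0935  0.1487] [[0.648, -0.115, 0.125], [0.748, -0.069, 0.161]]
1.7167
```

View pics/wrist1.png

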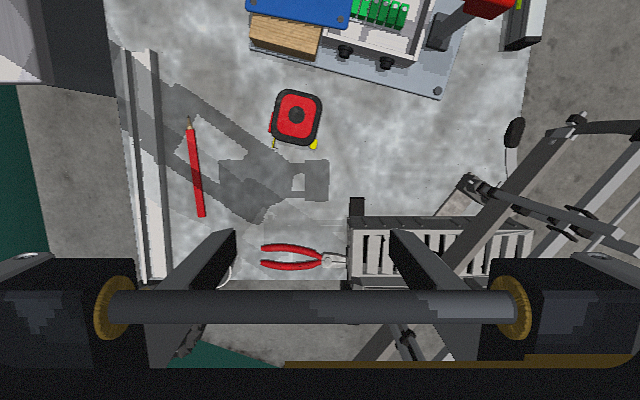

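Too far back: the cover's edge (300,10) is at the top of the image, so the fixture is nearer y≈-0.06. I'll move closer.

Run:
```python
from h import *
p=[0.63,-.15,.28]; rv=monitor.sense()["ee_rot"]
r.move_ptp(p,rv); r.sleep(.3)
img,d,P=cloud("wrist"); cv2.imwrite("pics/wrist2.png",img[...,::-1]); np.savez("wrist2.npz",img=img,d=d,P=P)
print(monitor.sense()["time"])
```

```text
2.775
```

View pics/wrist2.png

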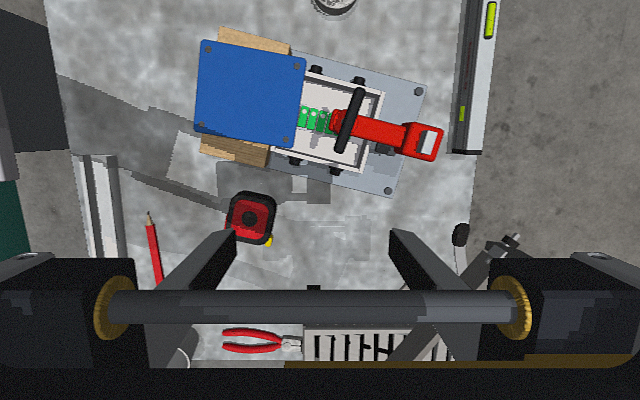

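The cover's corners are at (203,40), (304,58), (290,148), (196,130), and the rim's far wall runs (383,90)-(365,170). The red arm spans (335,120)-(440,140) and the black T-bar (357,90)-(342,152). Next I'll fit rectangles in the world frame.

Run:
```python
from h import *
z=np.load("wrist2.npz"); hsv=cv2.cvtColor(z["img"],cv2.COLOR_RGB2HSV).astype(int); P=z["P"]; H,S,V=hsv[...,0],hsv[...,1],hsv[...,2]
ok=(z["d"]>0)&(P[...,1]>-.16)&(P[...,1]<.05)&(P[...,0]>.42)&(P[...,0]<.85); Z=P[...,2]; Z0=np.median(Z[ok&(Z<.02)&(Z>-.02)]);print("z0",Z0)
def big(m):
    n,l,s,_=cv2.connectedComponentsWithStats(m.astype(np.uint8)); return l==1+np.argmax(s[1:,4])
ms=dict(blue=big(ok&(H>100)&(H<125)&(S>120)&(Z>.055)&(Z<.07)),
 wood=ok&(H>8)&(H<25)&(S>50)&(Z>.047)&(Z<.057),
 rim=big(ok&(S<50)&(Z>.049)&(Z<.056)&(V>90)),
 red=big(ok&((H<7)|(H>173))&(S>130)&(Z>.1)),
 bar=big(ok&(V<70)&(Z>.15)&(Z<.25)), col=ok&(S<60)&(Z>.165)&(Z<.18))
for k,m in ms.items():
    Q=P[m]
    if len(Q)<10: print(k,len(Q)); continue
    c,(w,h),a=cv2.minAreaRect((Q[:,:2]*1000).astype(np.float32))
    print(k,len(Q),"rect",np.round(c,1),round(w,1),round(h,1),round(a,2),"z",np.percentile(Q[:,2],[5,50,95]).round(4),"mean",Q.mean(0).round(4))
vis=z["img"].copy()
for m,c in zip(ms.values(),[(0,255,255),(255,0,255),(255,255,0),(0,255,0),(255,128,0),(0,0,255)]): vis[m]=c
x=np.hstack([cv2.resize(vis[20:210,180:450],None,fx=2.9,fy=2.9,interpolation=0)]);cv2.imwrite("pics/m.png",x[...,::-1])
```

```text
z0 0.0015062628523620503
blue 9377 rect [549.8 -40.6] 111.3 131.3 80.02 z [0.0624 0.0637 0.0651] mean [ 0.5498 -0.0389  0.0637]
wood 2433 rect [670.9 -77.6] 160.0 359.4 75.98 z [0.0514 0.0528 0.0541] mean [ 0.5378 -0.0553  0.0527]
rim 556 rect [ 642.  -103.7] 45.2 129.6 76.25 z [0.0511 0.0527 0.054 ] mean [ 0.6524 -0.1205  0.0527]
red 2058 rect [712.2 -87.8] 33.5 92.8 75.96 z [0.1486 0.1512 0.1621] mean [ 0.7152 -0.0889  0.1547]
bar 758 rect [663.9 -76.1] 58.9 10.0 70.78 z [0.1865 0.1908 0.1923] mean [ 0.6634 -0.0751  0.1902]
col 302 rect [741.3 -95.1] 21.7 10.1 76.02 z [0.168  0.1755 0.177 ] mean [ 0.7402 -0.0948  0.1745]
```

View pics/m.png

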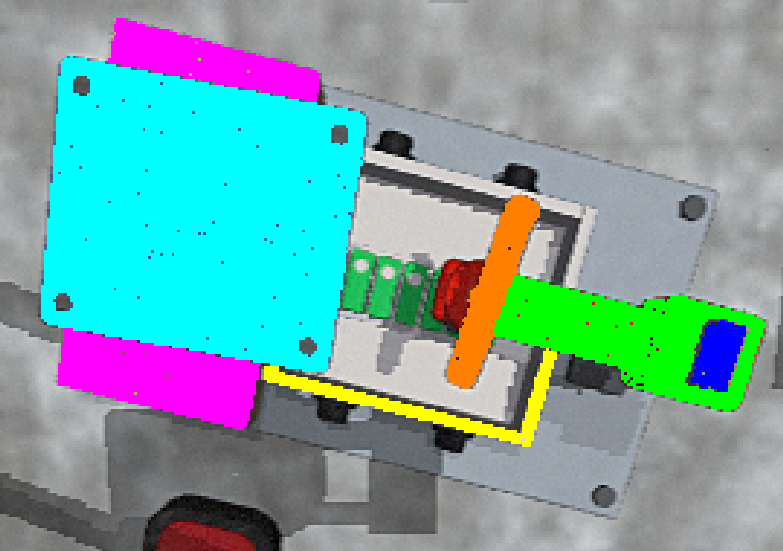

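Run:
```python
from h import *
z=np.load("wrist2.npz"); hsv=cv2.cvtColor(z["img"],cv2.COLOR_RGB2HSV).astype(int); P=z["P"]; H,S,V=hsv[...,0],hsv[...,1],hsv[...,2]
ok=(z["d"]>0)&(P[...,1]>-.16)&(P[...,1]<.05)&(P[...,0]>.42)&(P[...,0]<.85); Z=P[...,2]
a=np.radians(-14); ex=np.array([np.cos(a),np.sin(a)]); ey=np.array([-ex[1],ex[0]])
f=lambda Q:np.stack([Q[:,:2]@ex,Q[:,:2]@ey],1)
w=f(P[ok&(H>8)&(H<25)&(S>50)&(Z>.047)&(Z<.057)]); w=w[w[:,0]<.6]
rm=f(P[ok&(S<50)&(Z>.049)&(Z<.056)&(V>90)]); rm=rm[rm[:,0]>.56]
print("wood",np.percentile(w,[0,.5,99.5,100],0).round(4).tolist())
print("rim",np.percentile(rm,[0,.5,99.5,100],0).round(4).tolist())
for k,c in dict(cover=(549.8,-40.6),bar=(663.9,-76.1),col=(741.3,-95.1)).items(): print(k,f(np.array([c]))[0].round(1))
```

```text
wood [[0.49, 0.007], [0.4906, 0.0075], [0.5798, 0.1665], [0.5802, 0.167]]
rim [[0.5694, 0.0321], [0.5841, 0.0323], [0.844, 0.2321], [0.8489, 0.2516]]
cover [543.3  93.6]
bar [662.6  86.8]
col [742.3  87.1]
```

Fixture axis yaw is -14.0°, with box_rim at fixture coords (648,87) mm. The cover is at (543.3,93.6) with +0.07 rad yaw, and the jaw travel is about 5–6 mm. I'll first square the cover with a side push using both fingertips, then look again.

```bash
cat >> h.py <<'E'
A=np.radians(-14); EX=np.array([np.cos(A),np.sin(A)]); EY=np.array([-EX[1],EX[0]])
def W(fx,fy,z): return [*(fx*EX+fy*EY),z]      # fixture -> world, m
def O(phi):                                     # tool down, tool y at angle phi
    c,s=np.cos(phi),np.sin(phi); return R.from_matrix(np.array([[-s,c,0],[c,s,0],[0,0,-1]])).as_rotvec()
def cover(name="wrist",tag=None):
    img,d,P=cloud(name); hsv=cv2.cvtColor(img,cv2.COLOR_RGB2HSV).astype(int)
    m=(d>0)&(hsv[...,0]>100)&(hsv[...,0]<125)&(hsv[...,1]>110)&(P[...,2]>.045)&(P[...,2]<.075)&(P[...,1]<.06)&(P[...,1]>-.18)
    n,l,s,_=cv2.connectedComponentsWithStats(m.astype(np.uint8)); m=l==1+np.argmax(s[1:,4])
    Q=P[m]; F=np.stack([Q[:,:2]@EX,Q[:,:2]@EY],1)*1000
    rect=cv2.minAreaRect(F.astype(np.float32)); pl=np.linalg.lstsq(np.c_[F-F.mean(0),np.ones(len(F))],Q[:,2]*1000,rcond=None)[0]
    print("cover rect",np.round(rect[0],1),np.round(rect[1],1),round(rect[2],2),"plane slope,z",pl.round(4))
    if tag: cv2.imwrite(f"pics/{tag}.png",img[...,::-1])
    return img,d,P
E
python3 - <<'E'
from h import *
o=O(A)
r.move_ptp(W(.543,.172,.20),o)
r.servo_line(W(.543,.172,.0725),o,rate=.12)
print(r.servo_line(W(.543,.151,.0725),o,rate=.03,f_stop=15), monitor.sense()["ft_force"].round(1), monitor.sense()["eef_pos"])
r.servo_line(W(.543,.165,.0725),o,rate=.1)
r.servo_line(W(.543,.165,.16),o,rate=.2)
r.move_ptp(W(.50,.02,.25),O(np.radians(0))); r.sleep(.2)
cover(tag="w3"); print(monitor.sense()["time"])
E
```

```text
False [ 0.1 -0.1 -0.5] [0.56337518 0.01517121 0.07245955]
cover rect [543.3  93.8] [131.7 111.6] 4.01 plane slope,z [ 5.00000e-04 -2.00000e-04  6.38429e+01]
7.5583
```

View pics/w3.png

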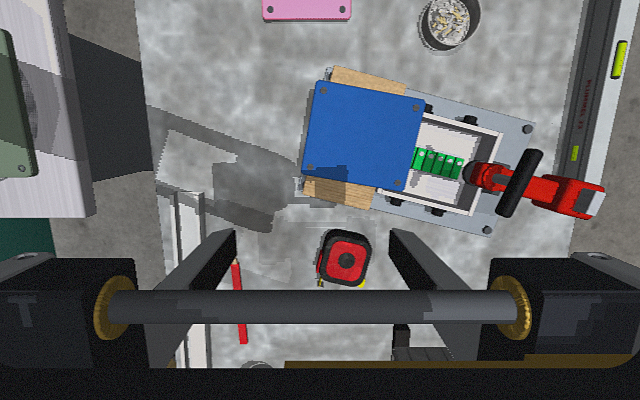

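The picture shows the cover still at px (303-425, 80-190), so the push had no effect. I'll check position against the fixed cameras and watch the fingertips beside the cover.

Run:
```python
from h import *
for n in ["side","scene"]: cover(n)
o=O(A)
r.move_ptp(W(.543,.172,.15),o)
r.servo_line(W(.543,.172,.0725),o,rate=.12)
r.servo_line(W(.543,.152,.0725),o,rate=.06)
s=monitor.sense(); print(s["eef_pos"],s["opening"],s["ft_force"],s["time"])
a,_=eyes.get_image("side"); b,_=eyes.get_image("scene")
im=np.hstack([cv2.resize(a[180:330,230:430],None,fx=2,fy=2,interpolation=2),cv2.resize(b[180:330,270:470],None,fx=2,fy=2,interpolation=2)])
cv2.imwrite("pics/s4.png",im[...,::-1])
```

```text
cover rect [541.9  93. ] [130.7 114. ] 3.78 plane slope,z [3.0000e-04 3.0000e-04 6.4589e+01]
cover rect [540.9  91.9] [131.5 112.2] 3.94 plane slope,z [4.000e-04 1.100e-03 6.275e+01]
[0.56367283 0.01566886 0.07271261] 0.09376187669128894 [ 0.98085083  0.41866595 -0.20867348] 9.7167
```

View pics/s4.png

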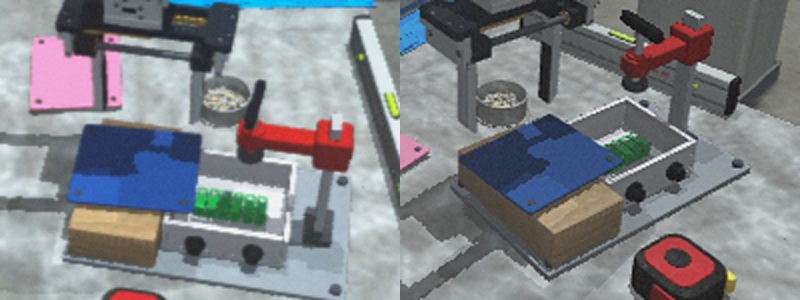

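The side crop shows both fingers near the far edge of the cover, around (100,115) and (197,120). I'll project the expected tip positions to compare.

Run:
```python
from h import *
img,d,P=cloud("side"); c=eyes.get_calibration("side")
def pr(p):
    q=c["camera_from_world"]@np.r_[p,1]; return np.array([c["mtx"][0,2]+c["mtx"][0,0]*q[0]/-q[2],c["mtx"][1,2]-c["mtx"][1,1]*q[1]/-q[2]]).round(1)
for s in (-.053,.053): print(s,pr(W(.543+s,.152,.0555)), pr(W(.543+s,.152,.0755)))
F=np.stack([P[...,:2]@EX,P[...,:2]@EY,P[...,2]],-1)*1000
m=(d>0)&(F[...,1]>125)&(F[...,1]<195)&(F[...,2]>50)&(F[...,2]<140)&(F[...,0]>470)&(F[...,0]<620)
for lo in range(52,140,8):
    Q=F[m&(F[...,2]>=lo)&(F[...,2]<lo+8)]
    if len(Q): print(lo,len(Q),np.percentile(Q,[0,25,75,100],0).round(0)[:,:2].tolist())
cv2.imwrite("pics/s5.png",cv2.resize(img[200:270,255:345],None,fx=8,fy=8,interpolation=0)[...,::-1])
```

```text
-0.053 [280.5 242.7] [280.2 236.4]
0.053 [327.1 249.3] [327.4 243. ]
52 106 [[490.0, 134.0], [508.0, 159.0], [560.0, 164.0], [620.0, 167.0]]
60 468 [[472.0, 125.0], [511.0, 131.0], [575.0, 143.0], [604.0, 153.0]]
68 2 [[478.0, 131.0], [508.0, 132.0], [568.0, 133.0], [599.0, 133.0]]
84 11 [[492.0, 141.0], [494.0, 144.0], [592.0, 149.0], [596.0, 159.0]]
92 29 [[485.0, 140.0], [493.0, 143.0], [594.0, 146.0], [601.0, 161.0]]
100 42 [[483.0, 141.0], [492.0, 142.0], [596.0, 146.0], [601.0, 162.0]]
108 40 [[484.0, 141.0], [491.0, 142.0], [596.0, 145.0], [602.0, 162.0]]
116 34 [[484.0, 140.0], [491.0, 142.0], [595.0, 145.0], [602.0, 156.0]]
124 33 [[485.0, 140.0], [491.0, 142.0], [597.0, 145.0], [602.0, 156.0]]
132 41 [[484.0, 140.0], [491.0, 143.0], [596.0, 145.0], [602.0, 152.0]]
```

View pics/s5.png

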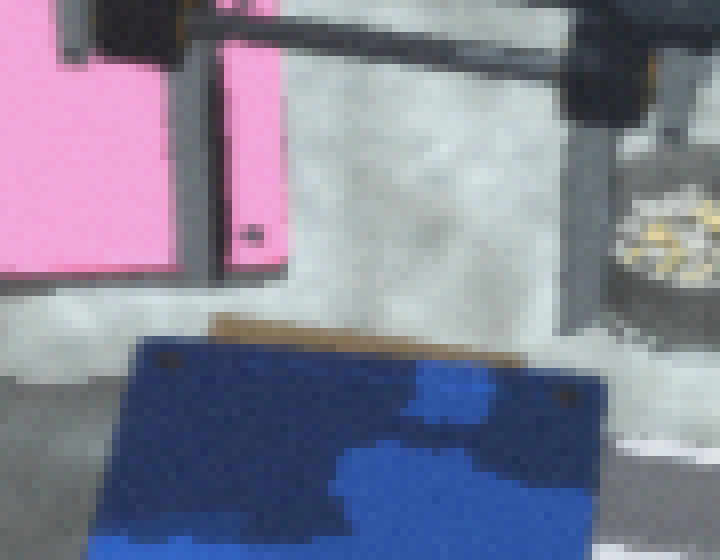

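The tips end at z≈0.088 while the TCP reads 0.073. The fingers are about 32 mm shorter than stated, so they passed above the cover. I'll confirm by touching the bare bench gently behind the ledge.

Run:
```python
from h import *
o=O(np.radians(76))
r.servo_line(W(.543,.172,.12),rate=.2)
r.move_ptp(W(.40,.087,.13),o)
r.servo_line(W(.40,.087,.04),o,rate=.12); 
print(monitor.sense()["ft_force"].round(2))
print(r.servo_line(W(.40,.087,-.022),o,rate=.03,f_stop=6))
s=monitor.sense(); print(s["eef_pos"],s["ft_force"].round(2),s["time"])
r.servo_line(W(.40,.087,.05),o,rate=.2)
```

```text
[ 0.   -0.17  0.41]
True
[ 0.40903133 -0.01233935 -0.01215519] [-1.28 -0.02  6.15] 14.25
```

Confirmed: the tips sit 12 mm above the reported TCP. I'll redo the side push 29 mm lower.

Run:
```python
from h import *
o=O(A); z=.0555-.012
r.servo_line(W(.40,.087,.15),rate=.25)
r.move_ptp(W(.543,.175,.14),o)
print(r.servo_line(W(.543,.175,z),o,rate=.1,f_stop=10))
print(r.servo_line(W(.543,.151,z),o,rate=.03,f_stop=15), monitor.sense()["ft_force"].round(1))
r.servo_line(W(.543,.168,z),o,rate=.1)
r.servo_line(W(.543,.168,.14),o,rate=.2)
r.move_ptp(W(.50,.02,.25),O(0)); r.sleep(.2)
cover(tag="w6"); print(monitor.sense()["time"])
```

```text
False
False [0.4 0.4 1.3]
cover rect [539.4  85.8] [131.6 111.3] 0.03 plane slope,z [ 5.00000e-04 -4.00000e-04  6.38271e+01]
20.8417
```

The cover is now square (0.03°) and 1.2 mm off sideways, within tolerance. Next is the push from behind.

Run:
```python
from h import *
o=O(np.radians(76)); z=.0555-.012
r.move_gripper(.06)
r.move_ptp(W(.452,.087,.13),o)
r.servo_line(W(.452,.087,z),o,rate=.15)
r.servo_line(W(.464,.087,z),o,rate=.06)
print(r.servo_line(W(.55,.087,z),o,rate=.05,f_stop=20))
print(r.servo_line(W(.576,.087,z),o,rate=.03,f_stop=15))
s=monitor.sense(); p=np.array(s["eef_pos"]); print("fx",p[:2]@EX,s["ft_force"].round(1))
r.sleep(.2)
fx=p[:2]@EX
r.servo_line(W(fx-.02,.087,z),o,rate=.1)
r.servo_line(W(fx-.02,.087,.15),o,rate=.2)
r.move_ptp(W(.56,.0,.25),O(0)); r.sleep(.2)
cover(tag="w7"); print(monitor.sense()["time"])
cover("side")
```

```text
False
False
fx 0.5752486149792088 [-5.   1.8  2. ]
cover rect [649.9  85.7] [111.8 131.3] 89.91 plane slope,z [1.10000e-03 5.00000e-04 5.78362e+01]
29.175
cover rect [648.3  85. ] [131.2 114. ] 0.0 plane slope,z [4.00000e-04 0.00000e+00 5.86312e+01]
```

View pics/w7.png

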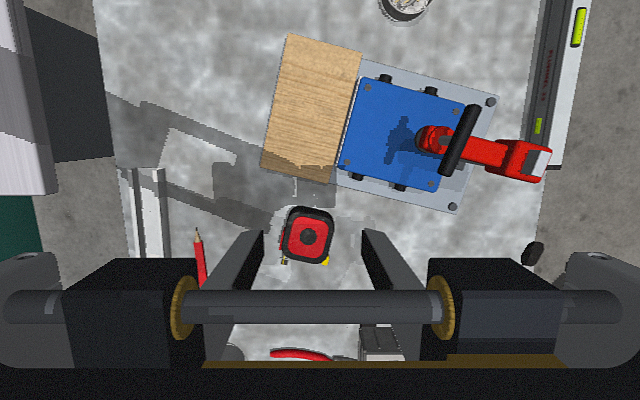

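The cover top dropped 6.0 mm and is level, so it is seated with its rim all round (px (338-470, 78-190)). Next I'll grip the T-bar and bring the jaw down.

Run:
```python
from h import *
o=O(np.radians(-19.2)); zb=.183; z=zb-.016-.012
r.move_gripper(.045)
r.move_ptp(W(.6626,.0868,z+.06),o)
print("q",monitor.sense()["q"].round(2))
print(r.servo_line(W(.6626,.0868,z),o,rate=.08,f_stop=12))
r.move_gripper(.0); s=monitor.sense(); print("open",s["opening"],s["gripper_force"],s["ft_force"].round(1),s["moment"].round(2))
print(r.servo_line(W(.6626,.0868,z-.044),o,rate=.05,f_stop=30))
s=monitor.sense();print(s["eef_pos"],s["ft_force"].round(1))
print(r.servo_line(W(.6626,.0868,z-.058),o,rate=.015,f_stop=18))
s=monitor.sense();print("dz",z-s["eef_pos"][2],s["ft_force"].round(1),s["opening"],s["time"])
cover("side",tag="s8")
```

```text
q [-0.24  0.39  1.26 -0.    1.49  0.09]
False
open 0.00986232258712719 30.000413954257965 [-4.3  1.2  3.5] [0.2  0.88 0.03]
False
[ 0.66278095 -0.07565033  0.11002257] [-5.2  1.1  0.8]
True
dz 0.05431129865374848 [-1.8  0.4  3. ] 0.009504091379544916 33.7167
cover rect [648.1  85.8] [130.1 116.4] 0.35 plane slope,z [-5.00000e-04 -1.70000e-03  5.85708e+01]
```

Contact came at 54.3 mm, as expected. Now I'll turn clockwise in steps, easing the height if the force builds.

Run:
```python
from h import *
s=monitor.sense(); p0=np.array(s["eef_pos"]); phi0=np.radians(-19.2); dz=0
q0=s["q"].copy()
for k in range(1,8):
    a=.195*k
    q=r.solve_ik([p0[0],p0[1],p0[2]+dz],O(phi0-a)); r.goto_joints(q)
    s=monitor.sense(); fz=s["ft_force"][2]
    print(k,round(a,2),"q6",(s["q"][5]-q0[5]).round(3),s["ft_force"].round(1),s["moment"].round(2),s["time"])
    if fz>15: dz+=.0003
    if np.abs(s["ft_force"]).max()>60: break
print(dz)
```

```text
1 0.2 q6 0.192 [-3.6  0.   2.6] [ 0.18  0.56 -0.11] 34.075
2 0.39 q6 0.386 [-2.3 -0.5  2. ] [ 0.17  0.52 -0.07] 34.3833
3 0.58 q6 0.58 [-2.2  0.7  1.6] [ 0.11  0.54 -0.13] 34.6917
4 0.78 q6 0.775 [-1.7  1.   0.2] [ 0.09  0.43 -0.09] 35.0
5 0.98 q6 0.969 [-2.   0.1  0.8] [ 0.06  0.46 -0.1 ] 35.3083
6 1.17 q6 1.164 [-1.5 -0.1  0.3] [ 0.1   0.46 -0.13] 35.6167
7 1.36 q6 1.359 [-1.6 -0.   1. ] [ 0.05  0.45 -0.14] 35.925
0
```

Force never built up, so the pad may not be pressing on the cover. I'll press down gently again to check.

Run:
```python
from h import *
p=np.array(monitor.sense()["eef_pos"]); 
print(r.servo_line([p[0],p[1],p[2]-.005],rate=.01,f_stop=20))
s=monitor.sense();print("moved",(s["eef_pos"]-p)*1000,s["ft_force"].round(1),s["opening"],s["time"])
r.sleep(.2)
s=monitor.sense();print("moved",(s["eef_pos"]-p)*1000,s["ft_force"].round(1))
img,d,P=cover("side"); F=np.stack([P[...,:2]@EX,P[...,:2]@EY,P[...,2]],-1)*1000
hsv=cv2.cvtColor(img,cv2.COLOR_RGB2HSV).astype(int)
m=(d>0)&((hsv[...,0]<7)|(hsv[...,0]>173))&(hsv[...,1]>130)&(F[...,0]>640)&(F[...,0]<770)&(abs(F[...,1]-87)<30)&(F[...,2]>60)
print("red z",np.percentile(F[m][:,2],[2,10,50,90,98]).round(1))
cv2.imwrite("pics/s9.png",cv2.resize(img[210:330,260:420],None,fx=5,fy=5,interpolation=2)[...,::-1])
```

```text
True
moved [-0.06470805  0.00757979 -0.06328996] [-1.2  1.   4.6] 0.009713629069673985 36.375
moved [-0.06961776 -0.02109744 -0.06010481] [-0.9  0.6  5.1]
cover rect [648.3  84.6] [130.8 113.4] 0.18 plane slope,z [1.50000e-03 3.00000e-03 5.85835e+01]
red z [ 78.   84.9  98.1 109.  111. ]
```

View pics/s9.png

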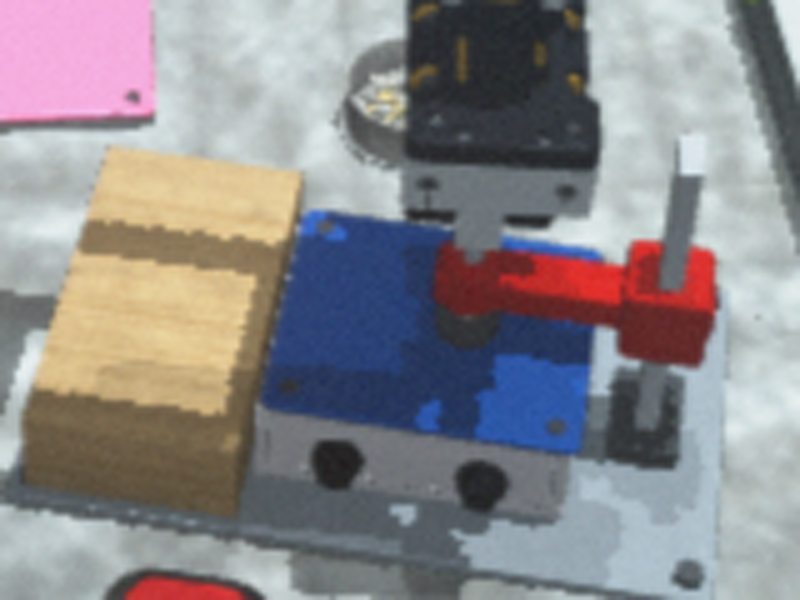

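Run:
```python
from h import *
p=np.array(monitor.sense()["eef_pos"]); 
print(r.servo_line([p[0],p[1],p[2]-.004],rate=.01,f_stop=32))
s=monitor.sense();print("moved",(s["eef_pos"]-p)*1000,s["ft_force"].round(1),s["opening"],s["time"])
r.sleep(.3)
s=monitor.sense();print("moved",(s["eef_pos"]-p)*1000,s["ft_force"].round(1))
```

```text
False
moved [ 0.21077974 -0.02403981 -0.09717234] [-7.6  1.9 15.8] 0.009506075617056745 37.075
moved [ 0.23153825 -0.04392141 -0.0670006 ] [-8.3  1.  16.3]
```

A 4 mm lower command moved it only 0.1 mm at a steady 16 N, so the pad is bearing on the cover. I'll release, retreat upward and check.

Run:
```python
from h import *
p=np.array(monitor.sense()["eef_pos"]); r.servo_line(p,rate=.02)
r.move_gripper(.045); p=np.array(monitor.sense()["eef_pos"])
r.servo_line([p[0],p[1],p[2]+.10],rate=.12)
r.move_ptp(W(.60,-.01,.25),O(0)); r.sleep(.2)
img,d,P=cover(tag="w10"); 
hsv=cv2.cvtColor(img,cv2.COLOR_RGB2HSV).astype(int); F=np.stack([P[...,:2]@EX,P[...,:2]@EY,P[...,2]],-1)*1000
near=(d>0)&(abs(F[...,0]-663)<45)&(abs(F[...,1]-87)<45)
Q=F[near&(hsv[...,2]<75)&(F[...,2]>118)]
print("bar",len(Q),cv2.minAreaRect(Q[:,:2].astype(np.float32)),np.median(Q[:,2]))
Q=F[(d>0)&((hsv[...,0]<7)|(hsv[...,0]>173))&(hsv[...,1]>130)&(abs(F[...,0]-700)<15)&(abs(F[...,1]-87)<9)&(F[...,2]>80)]
print("arm top",np.median(Q[:,2]),monitor.sense()["time"])
```

```text
cover rect [650.2  85.8] [112.2 131.7] 89.97 plane slope,z [3.00000e-04 1.00000e-04 5.78554e+01]
bar 708 ((664.132080078125, 66.86407470703125), (58.43424606323242, 50.433570861816406), 6.44660758972168) 136.3799394863837
arm top 97.66269343418199 41.3083
```

Run:
```python
from h import *
img,d,P=cover(); hsv=cv2.cvtColor(img,cv2.COLOR_RGB2HSV).astype(int); F=np.stack([P[...,:2]@EX,P[...,:2]@EY,P[...,2]],-1)*1000
m=(d>0)&(abs(F[...,0]-663)<40)&(abs(F[...,1]-87)<40)&(hsv[...,2]<90)&(hsv[...,1]<120)&(F[...,2]>128)&(F[...,2]<145)
n,l,s,_=cv2.connectedComponentsWithStats(m.astype(np.uint8)); print(s[1:,4])
Q=F[l==1+np.argmax(s[1:,4])]; print("bar",cv2.minAreaRect(Q[:,:2].astype(np.float32)),np.median(Q[:,2]))
```

```text
cover rect [650.2  85.6] [131.8 112.1] 0.01 plane slope,z [5.00000e-04 4.00000e-04 5.78328e+01]
[581   1]
bar ((661.6795654296875, 87.07154083251953), (57.84189987182617, 10.047849655151367), 6.521725654602051) 136.6001559055788
```

The T-bar is turned 83.5° (1.46 rad). The cover is level and seated, with the jaw pressed on it. Handing in.

```bash
python3 -c "
from h import *
print(r.hand_in())"
```

```text
the job is handed in; nothing more can be done
None
```

I handed the job in at about 41 s: the blue cover is seated level on the rim, the jaw is down on it, and the T-bar is at about 1.46 rad (tight from 1.15). I never touched the tin or the tape measure, but I viewed 11 pictures, one over the limit of 10.

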